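Load a film magazine into the scanner cradle and latch it

ROBOT

A 6-joint arm with a two-finger parallel gripper is mounted at the origin on the work surface. World frame = base frame: x ahead of the robot, y to its left, z up, the work surface at z = 0. Lengths are in m, angles in rad, forces in N, time in s.
With the tool pointing down it reaches from about 0.35 to 0.775 m from the base axis. Payload 7.3 kg.
Tool frame: the origin (TCP) lies between the finger pads, 19 mm behind the fingertips; this is the grasp point; z points along the fingers, y is the line along which they close (so a half turn about z gives the same grasp; the last joint's range is limited). The gripper opens to 92 mm and grips with 3 to 60 N. Pads are 19 mm wide; open, the fingers measure 130 mm over their backs; the gripper's body (75 mm by 190 mm) begins 47 mm behind the grasp point.
Start: joints at [1.13, 0.342, 1.524, -0, 1.275, -0.146], TCP at [0.153, 0.502, 0.246] pointing down, gripper open.
Joint ranges: [-2.53, 2.53], [-0.77, 2.02], [0.04, 2.7], [-1, 4.14], [0.28, 2.66], [-3.11, 3.11]. Speed limits (rad/s): [2.57, 2.57, 3.14, 3.14, 3.14, 3.14].

INTERFACE

Orientations are given as [roll, pitch, yaw] about the fixed x, y, z axes, in that order (R = Rz(yaw) Ry(pitch) Rx(roll)).
In Python, from cell import telemetry, eyes, job gives the robot as it stands.
- The arm moves only by the tool apply_moves, never from a script. Its arguments are lists of equal length, an entry for each row: "delta_pos": the shift along the world's x, y, z each as a share of 0.4 m, from -1 to 1, a list of three; "dr": the turn, a rotation vector about the world's x, y, z each as a share of 0.5 rad, from -1 to 1, a list of three; "jaw": the opening, from 0 (shut) to 1 (fully open). A call has 1 to 8 rows; each row is the pose to reach, as a shift and turn from the pose commanded when the call began; what a row does not reach only later rows make up. A row lasts 1/12 s, in which the tool goes at most 41.7 mm and 7.16 degrees, less where a joint would pass 70% of its speed; a pose out of reach is approached as far as the arm can. A call with a number of a shift or a turn outside -1 to 1 is refused whole. A call with a gripper value outside its range is refused whole. The fingers move at their own pace and stop on an object; "force" is the grip in N (left out, the last holds). Time passes only in rows, so rows that repeat a pose let the fingers close. It gives the time, the measured TCP pose, the force, the opening and the grip force at its end, in the units of the state.
- telemetry.observe(): the state, without advancing time (a new reading comes with each control period).
- eyes.read_camera(name): name is "side" or "top" or "wrist"; returns the picture (420x560x3 uint8, red, green, blue); there is no depth.
- eyes.camera_model(name): a dict with "vertical_fov" (degrees; the focal length in pixels is half the picture's height over the tangent of half this angle, whatever the lens; pixels are square), "cx", "cy" (the principal point, pixels), "rvec" (rotation vector, rad) and "tvec" (3), from world to camera coordinates, as OpenCV has them; the wrist camera has in their place "hand_eye" (4x4, takes a point from camera to tool coordinates, whose origin is the TCP and whose axes are the flange's). Camera axes: x right, y down, z forward; pixel columns grow to the right and rows downward; lengths in m; the calibration is good to about 2 mm. A picture is of the moment at which its call begins: read the wrist's pose just before it. camera_model takes no time and is no camera call.
- job.hand_in(): hands the job in; it is judged then, once.
The state is a dict: "time": time; "qpos": joint angles; "qvel": joint speeds; "joint_efforts": joint torques, N m; "tool_pos": TCP position; "tool_rot": TCP orientation; "contact_force": force on the tool from outside, world axes, zero at the start; "torque": the same for the moment, N m; "opening": finger opening in m; "grip_force": force on a finger pad.
Only numpy, scipy, OpenCV 4.12 (cv2) and the standard library are available. Lean on these libraries where they do the work, as an engineer would, in place of code of your own. Each camera call takes 0.05 s, during which the arm holds its last target. There are 200 camera calls.

TASK

Pick up the yellow film magazine by its black rib, set it gently down (no dropping) into the shaped pocket of the loading cradle so that it sits flat and square, nose in the narrow end, and let go. Then slide the red latch fully home over its nose. Leave the blue magazine and the other things on the table alone.

Things in the scene. Friction and masses are not known exactly. Their poses are not given: they have to be found in the camera images.
- magazine: Yellow film magazine lying flat, 26 mm thick: main body x -62 to 28 mm, 64 wide; nose x 28 to 62, 36 wide, white patch on top. Black grip rib on top: x -40 to 24, 24 wide (y), from 26 to 58 mm above the underside; grasp it across y with the TCP about 50 mm above the underside. 0.25 to 0.5 kg. Origin: underside, mid length, on the centre line; x towards the nose, z up.
- pocket (a point): Centre of the pocket floor, 12 mm above the table. The pocket is the outline of the magazine with 2 mm play all round: x -64 to 30 mm, y +-34, then a narrow end y +-20 to x = 64; walls 16 mm deep with a 4 mm chamfered mouth. x points to the narrow end, z up. Seated, the origin and axes of the magazine coincide with these.
- cradle: Loading cradle, grey walls on an aluminium base plate 190 x 126 mm, fixed to the table; walls reach 28 mm above the table (outline 168 x 108). On the +y side of its narrow end stands the latch guide, 40 mm wide, out to y = 112, 39 tall. Origin under its centre, straight below the pocket point; same axes.
- latch (a joint): Sliding latch, m: 0 = open, 0.042 = fully home (steel tongue over the nose). Moves along the -y axis of the pocket, needs about 2 N, stays where left. The tongue, 24 mm wide and 8 thick, passes 2 mm above a seated magazine (underside 40 mm above the table) and cannot close over one that is not fully down.
- latch_grip (a point): Centre of the top of the red upright grip of the latch; moves with it. The grip is 20 mm along the x of the pocket, 26 along its y, and stands from 48 to 86 mm above the table. At latch = 0 it is at pocket x = 45, y = 80 mm.
- spare_magazine: Blue film magazine of the same shape and size as the yellow one; to be left alone. Origin and axes as for the yellow one.
- stamp: Bystander: wooden rubber stamp, 44 mm wide, 83 tall, upright; origin at its foot.
- ink_jar: Bystander: amber jar, 56 mm wide, 75 tall; origin at its foot.
- mug: Bystander: white mug, 80 mm wide, 90 tall; origin at its foot.
- tape_roll: Bystander: lying tape roll, 90 mm across, 30 tall; origin underside centre.
- stapler: Bystander: grey and black stapler, 130 x 34 mm, 48 tall; origin underside centre.
- magnifier: Bystander: magnifying glass lying flat, 165 mm long with its handle, 13 thick; origin under the lens centre.

How it is judged:
By the outcome, as a careful person would: the job done as asked, in the order asked, and still so for the second after the job is handed in, with the robot touching nothing.
It also fails if it takes over 53 s, if anything falls off the work surface, if the arm or the gripper's body presses on something with over 40 N, if the wrist force passes 120 N, or if a joint passes its speed limit or range.

## Working session

There is one attempt and no reset: what is moved stays moved. The work goes in short steps, Python scripts to look and compute and a tool call to move; the robot and the scene stay as the last step left them, time stands still between calls to the robot, and variables do not carry over. Pictures are saved under pics/ and viewed, at most 10 in all, crops included, and the job is handed in when it is done.

Besides the shell and the picture viewer there is one more tool, called as a command line: name --argument value ..., lists and objects as JSON in quotes. apply_moves: Moves the arm, as the interface text tells. Its arguments: {"type":"object","properties":{"delta_pos":{"type":"array"},"dr":{"type":"array"},"jaw":{"type":"array"},"force":{"type":"number"}},"required":["delta_pos","dr","jaw"]}

```bash
mkdir -p pics; python3 - <<'E'
from cell import telemetry, eyes
import cv2
s=telemetry.observe();print({k:s[k] for k in("time","tool_pos","tool_rot","opening")})
for n in("top","side"):
    cv2.imwrite(f"pics/{n}0.png",eyes.read_camera(n)[:,:,::-1]);print(n,eyes.camera_model(n))
print(eyes.camera_model("wrist"))
E
```

```text
{'time': 0.0, 'tool_pos': array([0.15235108, 0.50200972, 0.24482995]), 'tool_rot': array([-3.14003826e+00, -2.16846919e-04,  2.84678444e+00]), 'opening': 0.09157239055142433}
top {'vertical_fov': 49.25467364351481, 'cx': 278.95591236978305, 'cy': 216.6216529187934, 'rvec': array([ 2.1330028 , -2.13164035,  0.13641034]), 'tvec': array([-0.02605842,  0.54141088,  1.19549128])}
side {'vertical_fov': 47.56138261659105, 'cx': 278.54726898117985, 'cy': 214.09145029657594, 'rvec': array([ 0.18491864, -2.85540376,  1.18912591]), 'tvec': array([0.55577698, 0.13857627, 1.37897277])}
{'vertical_fov': 59.83167386176493, 'cx': 281.03397091270807, 'cy': 212.3480062088934, 'hand_eye': array([[-2.86042694e-04, -9.51869670e-01, -3.06502936e-01,
         8.24478092e-02],
       [ 9.99999854e-01, -1.32071543e-04, -5.23087180e-04,
        -1.38629700e-03],
       [ 4.57430505e-04, -3.06503041e-01,  9.51869569e-01,
        -1.39932423e-01],
       [ 0.00000000e+00,  0.00000000e+00,  0.00000000e+00,
         1.00000000e+00]])}
```

View pics/top0.png

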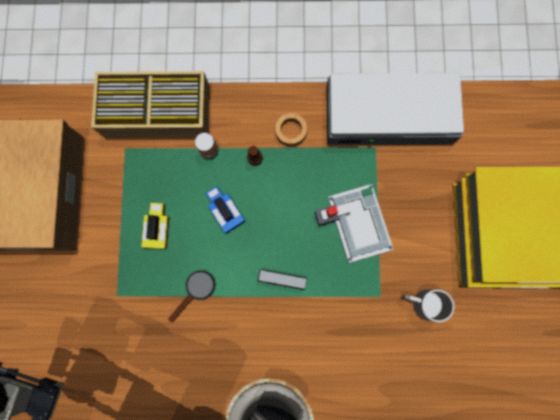

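View pics/side0.png

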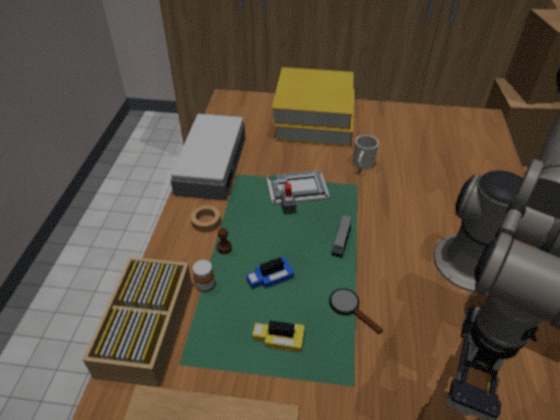

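The top view shows the yellow magazine at about (155,228) with its nose up (+x). The cradle is at about (360,224), narrow end up and slightly left, with the red grip at about (332,211). I'll take coarse positions from this, then refine with the wrist camera.

```bash
cat > h.py <<'E'
import numpy as np, cv2
from scipy.spatial.transform import Rotation as R
from cell import telemetry, eyes
def cam(n, s=None):
    m=eyes.camera_model(n); f=210/np.tan(np.radians(m["vertical_fov"])/2)
    K=np.array([[f,0,m["cx"]],[0,f,m["cy"]],[0,0,1]])
    if n=="wrist":
        T=np.eye(4);T[:3,:3]=R.from_euler("xyz",s["tool_rot"]).as_matrix();T[:3,3]=s["tool_pos"]
        T=T@m["hand_eye"]; return K,T[:3,:3],T[:3,3]
    r=cv2.Rodrigues(m["rvec"])[0]; return K,r.T,-r.T@m["tvec"]
def ray(c,uv,z):
    K,Rw,o=c; uv=np.atleast_2d(uv).astype(float)
    d=np.c_[uv,np.ones(len(uv))]@np.linalg.inv(K).T@Rw.T
    return o+d*((z-o[2])/d[:,2])[:,None]
def proj(c,p):
    K,Rw,o=c; q=(np.atleast_2d(p)-o)@Rw@K.T; return q[:,:2]/q[:,2:]
def mask(im,lo,hi):
    return cv2.inRange(cv2.cvtColor(im,cv2.COLOR_RGB2HSV),lo,hi)
def big(m,roi=None):
    if roi:
        k=np.zeros_like(m);x0,y0,x1,y1=roi;k[y0:y1,x0:x1]=m[y0:y1,x0:x1];m=k
    c,_=cv2.findContours(m,cv2.RETR_EXTERNAL,cv2.CHAIN_APPROX_NONE)
    return max(c,key=cv2.contourArea)[:,0,:]
E
python3 - <<'E'
from h import *
im=eyes.read_camera("top");c=cam("top")
def rect(name,m,roi,z):
    p=ray(c,big(m,roi),z)[:,:2].astype(np.float32); (a,b),wh,an=cv2.minAreaRect(p); print(name,a,b,wh,an)
rect("yellow",cv2.morphologyEx(mask(im,(20,100,80),(35,255,255)),cv2.MORPH_CLOSE,np.ones((15,15))),(130,190,190,260),.026)
rect("rib",mask(im,(0,0,0),(179,255,60)),(140,205,172,245),.058)
rect("red",mask(im,(0,150,80),(8,255,255))|mask(im,(172,150,80),(179,255,255)),(315,195,350,225),.086)
rect("cradle",cv2.morphologyEx(mask(im,(0,0,110),(179,60,255)),cv2.MORPH_CLOSE,np.ones((5,5))),(328,180,400,270),.02)
print(ray(c,[[359,223]],.02))
E
```

```text
yellow 0.5198044776916504 0.3137267529964447 (0.06608950346708298, 0.1253415048122406) 87.93840789794922
rib 0.51120924949646 0.3110758066177368 (0.025834912434220314, 0.059403471648693085) 88.03609466552734
red 0.5496442914009094 -0.16346001625061035 (0.020001346245408058, 0.02304249070584774) 17.303573608398438
cradle 0.5269156098365784 -0.24573828279972076 (0.19372829794883728, 0.13202215731143951) 16.08289337158203
[[ 0.52672227 -0.24360938  0.02      ]]
```

apply_moves --delta_pos '[[0.6,-0.6,0],[0.6,-0.6,0],[0.6,-0.6,0],[0.6,-0.6,0],[0.6,-0.6,0],[0.6,-0.6,0],[0.6,-0.6,0],[0.6,-0.6,0]]' --dr '[[0,0,0.6],[0,0,0.6],[0,0,0.6],[0,0,0.6],[0,0,0.6],[0,0,0.6],[0,0,0.6],[0,0,0.6]]' --jaw '[1,1,1,1,1,1,1,1]'

```text
time: 0.82
tool_pos: [0.383, 0.2711, 0.2455]
tool_rot: [3.141, -0.0, -3.136]
contact_force: [0.1, 0.6, 1.6]
opening: 0.0922
grip_force: 0.0
```

apply_moves --delta_pos '[[0.335,-0.75,0],[0.335,-0.75,0],[0.335,-0.75,0],[0.335,-0.75,0],[0.335,-0.75,0],[0.335,-0.75,0],[0.335,-0.75,0],[0.335,-0.75,0]]' --dr '[[0,0,0.56],[0,0,0.56],[0,0,0.56],[0,0,0.56],[0,0,0.56],[0,0,0.56],[0,0,0.56],[0,0,0.56]]' --jaw '[1,1,1,1,1,1,1,1]'

```text
time: 1.48
tool_pos: [0.5132, -0.0222, 0.2454]
tool_rot: [3.141, -0.0, -2.857]
contact_force: [0.6, 1.0, 0.1]
opening: 0.092
grip_force: 0.0
```

apply_moves --delta_pos '[[0,-0.51,0],[0,-0.51,0],[0,-0.51,0],[0,-0.51,0],[0,-0.51,0],[0,-0.51,0],[0,-0.51,0],[0,-0.51,0]]' --dr '[[0,0,0],[0,0,0],[0,0,0],[0,0,0],[0,0,0],[0,0,0],[0,0,0],[0,0,0]]' --jaw '[1,1,1,1,1,1,1,1]'

```text
time: 2.15
tool_pos: [0.5127, -0.2236, 0.2451]
tool_rot: [3.14, -0.001, -2.857]
contact_force: [-0.0, 0.4, 0.2]
opening: 0.0923
grip_force: 0.0
```

```bash
python3 - <<'E'
from h import *
s=telemetry.observe();im=eyes.read_camera("wrist")
print(s["time"],s["tool_pos"],s["tool_rot"],s["qpos"])
np.savez("pics/crad.npz",im=im,tool_pos=s["tool_pos"],tool_rot=s["tool_rot"])
cv2.imwrite("pics/crad.png",im[:,:,::-1])
E
```

```text
2.15 [ 0.51267462 -0.22355974  0.24508248] [ 3.14014799e+00 -5.35596867e-04 -2.85694690e+00] [-5.48544746e-01  4.06151625e-01  1.42755321e+00  5.95419073e-04
  1.30931723e+00 -2.40414078e+00]
```

View pics/crad.png

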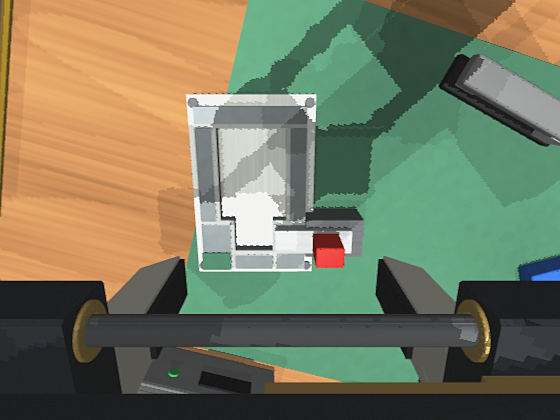

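The wrist view shows the cradle plate with corners at about (187,95), (316,95), (311,271) and (199,271). The narrow end points down, and the red grip's bright top is at about (329,258).

```bash
python3 - <<'E'
from h import *
d=np.load("pics/crad.npz");im=d["im"];c=cam("wrist",d)
m=mask(im,(0,0,215),(179,40,255)); 
m=mask(im,(0,0,60),(179,45,255));m[:, :182]=0;m[:, 345:]=0;m[285:]=0;m[:88]=0
m[200:, 314:]=0
m=cv2.morphologyEx(m,cv2.MORPH_OPEN,np.ones((3,3)))
k=big(m); print(cv2.boundingRect(k))
for z in(.004,.006,.008,.012):
    p=ray(c,k,z)[:,:2].astype(np.float32);r=cv2.minAreaRect(p);print("plate",z,r)
g=cv2.cvtColor(im,cv2.COLOR_RGB2GRAY)
# corners refined
q=np.array([[187,95],[316,95],[311,271],[199,271]],float)
for z in(.004,.008):
    w=ray(c,q,z)[:,:2];e=np.roll(w,-1,0)-w;print(w.mean(0),np.hypot(*e.T),np.degrees(np.arctan2(e[:,1],e[:,0])))
h=cv2.cvtColor(im,cv2.COLOR_RGB2HSV);print("V col329",h[225:275,329,2], h[225:275,329,1])
ct=mask(im,(0,150,200),(8,255,255))|mask(im,(172,150,200),(179,255,255));k=big(ct)
print("red",cv2.boundingRect(k),cv2.minAreaRect(ray(c,k,.086)[:,:2].astype(np.float32)))
# edges: gray profiles
print("row190",list(zip(range(185,325),g[190,185:325])))
E
python3 - <<'E'
import cv2;im=cv2.imread("pics/crad.png")[80:290,160:380];cv2.imwrite("pics/crad_c.png",cv2.resize(im,None,fx=2.8,fy=2.8,interpolation=cv2.INTER_NEAREST)[:600])
E
```

```text
(186, 94, 130, 178)
plate 0.004 ((0.5338680148124695, -0.24989381432533264), (0.194683238863945, 0.1307429075241089), 16.29273796081543)
plate 0.006 ((0.5333400964736938, -0.24988771975040436), (0.1936614066362381, 0.1300567239522934), 16.292762756347656)
plate 0.008 ((0.5328119993209839, -0.24988150596618652), (0.19263963401317596, 0.12937051057815552), 16.292762756347656)
plate 0.012 ((0.5317560434341431, -0.24986910820007324), (0.19059602916240692, 0.12799806892871857), 16.292760848999023)
[ 0.5343267  -0.24981322] [0.12820708 0.19374491 0.12948226 0.19369604] [ 106.29264617   16.26081942  -73.73114991 -164.11638848]
[ 0.53326586 -0.24980169] [0.12686129 0.19171116 0.12812308 0.19166281] [ 106.29264617   16.26081942  -73.73114991 -164.11638848]
V col329 [114  91  52  79  86  86 111 114 103 102 100 101 101 102 100 101 101 103
 102 102 101  96 110 209 244 245 242 242 242 242 242 242 242 242 242 242
 242 242 242 242 243 248 241 187 175 169 169 169 169 169] [ 13   6  10   3   3   3   9   9  45 205 194 184 187 185 191 189 189 188
 185 190 189 186 195 200 190 175 179 180 180 180 180 182
[... 2565 characters left out ...]
2, np.uint8(122)), (293, np.uint8(109)), (294, np.uint8(93)), (295, np.uint8(93)), (296, np.uint8(94)), (297, np.uint8(95)), (298, np.uint8(96)), (299, np.uint8(96)), (300, np.uint8(94)), (301, np.uint8(96)), (302, np.uint8(96)), (303, np.uint8(95)), (304, np.uint8(93)), (305, np.uint8(104)), (306, np.uint8(131)), (307, np.uint8(141)), (308, np.uint8(159)), (309, np.uint8(176)), (310, np.uint8(170)), (311, np.uint8(168)), (312, np.uint8(177)), (313, np.uint8(141)), (314, np.uint8(57)), (315, np.uint8(76)), (316, np.uint8(78)), (317, np.uint8(78)), (318, np.uint8(77)), (319, np.uint8(77)), (320, np.uint8(76)), (321, np.uint8(76)), (322, np.uint8(77)), (323, np.uint8(77)), (324, np.uint8(76))]
```

View pics/crad_c.png

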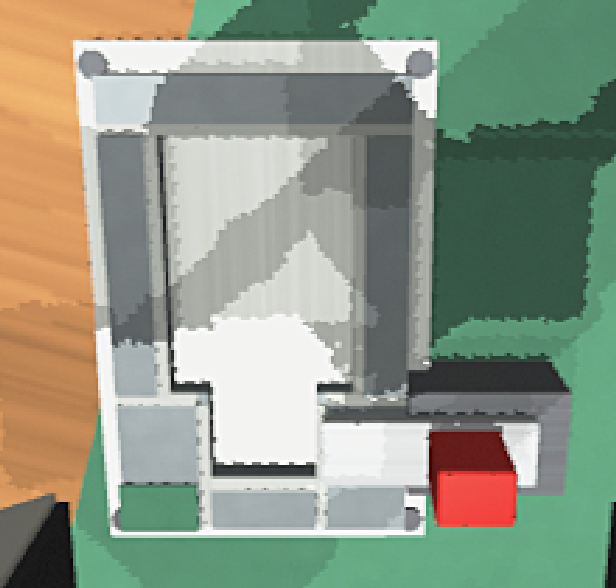

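The crop shows the pocket walls, the tongue strip ending near the edge of the narrow pocket (about crop (322,455)), and the red top at about crop (472,498). The latch reads about 7 mm short of open, so I'll check the tongue tip and the wall tops.

```bash
python3 - <<'E'
from h import *
d=np.load("pics/crad.npz");c=cam("wrist",d)
C=np.array([.5325,-.2499]);th=np.radians(16.27);Rz=np.array([[np.cos(th),-np.sin(th)],[np.sin(th),np.cos(th)]])
def loc(uv,z): return np.round((ray(c,uv,z)[:,:2]-C)@Rz*1000,1)
cr=lambda a:np.array(a)/2.8+[160,80]
print("tongue tip z48",loc(cr([[322,423],[325,487]]),.048),"z40",loc(cr([[322,423],[325,487]]),.040))
print("outer wall top row190 (y+-54)",loc([[199,190],[305.5,190]],.028))
print("outer wall back/front (x+-84)",loc(cr([[280,74],[265,530]]),.028))
print("mouth/inner",loc([[214,190],[294,190]],.028),loc(cr([[255,126],[265,490]]),.028))
print("narrow mouth y",loc(cr([[200,460],[328,460]]),.028))
print("floor",loc(cr([[175,300],[355,300],[265,135],[262,465]]),.012))
print("guide end (y112,z39)",loc(cr([[569,440]]),.039),"guide x 25..65?",loc(cr([[500,392],[550,494]]),.039))
E
```

```text
tongue tip z48 [[32.7 23.3]
 [57.3 24.3]] z40 [[35.7 23.2]
 [60.9 24.2]]
outer wall top row190 (y+-54) [[ -3.9 -53.4]
 [ -3.9  53.9]]
outer wall back/front (x+-84) [[-84.8   9.5]
 [ 84.4   0.8]]
mouth/inner [[ -3.9 -38.3]
 [ -3.9  42.3]] [[-67.8   0.7]
 [ 67.5   1.1]]
narrow mouth y [[ 55.2 -23.1]
 [ 55.2  25.2]]
floor [[ -2.9 -32.2]
 [ -3.   35.3]
 [-63.5   2.9]
 [ 64.   -1.1]]
guide end (y112,z39) [[ 42.7 113. ]] guide x 25..65? [[ 24.2  87. ]
 [ 64.1 107.4]]
```

apply_moves --delta_pos '[[0,0.8,0],[0,0.8,0],[0,0.8,0],[0,0.8,0],[0,0.8,0],[0,0.8,0],[0,0.8,0],[0,0.8,0]]' --dr '[[0,0,-0.64],[0,0,-0.64],[0,0,-0.64],[0,0,-0.64],[0,0,-0.64],[0,0,-0.64],[0,0,-0.64],[0,0,-0.64]]' --jaw '[1,1,1,1,1,1,1,1]'

```text
time: 2.87
tool_pos: [0.5115, 0.1005, 0.246]
tool_rot: [3.141, 0.0, 3.111]
contact_force: [0.5, -0.5, 0.3]
opening: 0.0917
grip_force: 0.0
```

apply_moves --delta_pos '[[0,0.55,0],[0,0.55,0],[0,0.55,0],[0,0.55,0],[0,0.55,0],[0,0.55,0],[0,0.55,0],[0,0.55,0]]' --dr '[[0,0,0],[0,0,0],[0,0,0],[0,0,0],[0,0,0],[0,0,0],[0,0,0],[0,0,0]]' --jaw '[1,1,1,1,1,1,1,1]'

```text
time: 3.53
tool_pos: [0.5117, 0.317, 0.2453]
tool_rot: [-3.141, -0.001, 3.11]
contact_force: [-0.1, -0.1, -0.2]
opening: 0.0915
grip_force: 0.0
```

```bash
python3 - <<'E'
from h import *
s=telemetry.observe();im=eyes.read_camera("wrist")
print(s["time"],s["tool_pos"],s["tool_rot"],s["contact_force"])
np.savez("pics/mag.npz",im=im,tool_pos=s["tool_pos"],tool_rot=s["tool_rot"])
cv2.imwrite("pics/mag.png",im[:,:,::-1])
c=cam("wrist",s)
p0=proj(c,[[.52,.314,.026]])[0].astype(int);print(p0)
x0,y0=p0-90;x1,y1=p0+90;x0=max(x0,0);y0=max(y0,0);roi=(x0,y0,x1,y1)
def rect(n,m,z):
    k=big(m,roi);print(n,cv2.boundingRect(k),cv2.minAreaRect(ray(c,k,z)[:,:2].astype(np.float32)))
rect("yellow",cv2.morphologyEx(mask(im,(20,100,60),(35,255,255)),cv2.MORPH_CLOSE,np.ones((25,25))),.026)
rect("rib",mask(im,(0,0,0),(179,255,60)),.058)
E
```

```text
3.5333 [0.51165845 0.31699725 0.24534305] [-3.14093405e+00 -5.14683208e-04  3.11028202e+00] [-0.14240747 -0.10911433 -0.2097319 ]
[280 189]
yellow (248, 129, 66, 120) ((0.5220527052879333, 0.313951313495636), (0.06417189538478851, 0.12448728829622269), 87.99042510986328)
rib (268, 155, 25, 58) ((0.5067912340164185, 0.31425654888153076), (0.022565752267837524, 0.05367281660437584), 88.2005844116211)
```

View pics/mag.png

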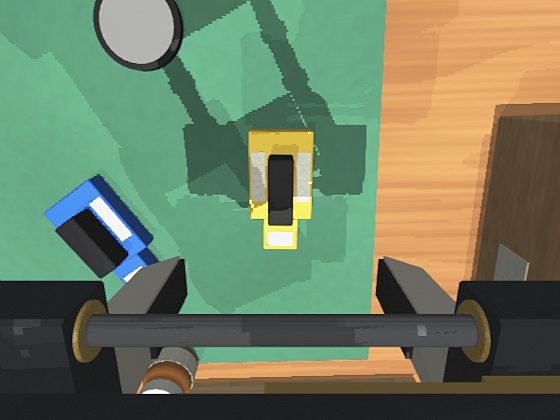

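The magazine is at about (0.522, 0.314) with yaw −2°. Its body spans (249–313, 130–220) and its nose reaches row 249. The measured size is 64 x 124.5 mm, which matches the spec.

apply_moves --delta_pos '[[0.006,-0.007,-0.3],[0.006,-0.007,-0.3],[0.006,-0.007,-0.3],[0.006,-0.007,-0.4],[0.006,-0.007,-0.46],[0.006,-0.007,-0.488],[0.006,-0.007,-0.488],[0.006,-0.007,-0.488]]' --dr '[[0,0,-0.007],[0,0,-0.007],[0,0,-0.007],[0,0,-0.007],[0,0,-0.007],[0,0,-0.007],[0,0,-0.007],[0,0,-0.007]]' --jaw '[1,1,1,1,1,1,1,1]'

```text
time: 4.25
tool_pos: [0.5161, 0.3125, 0.0514]
tool_rot: [3.141, 0.001, 3.102]
contact_force: [0.1, -0.1, 0.8]
opening: 0.0922
grip_force: 0.0
```

apply_moves --delta_pos '[[0,0,0],[0,0,0],[0,0,0],[0,0,0],[0,0,0],[0,0,0],[0,0,0],[0,0,0]]' --dr '[[0,0,0],[0,0,0],[0,0,0],[0,0,0],[0,0,0],[0,0,0],[0,0,0],[0,0,0]]' --jaw '[0.7,0.55,0.4,0.3,0.2,0.1,0.1,0.1]' --force 30

```text
time: 4.92
tool_pos: [0.5153, 0.3131, 0.0503]
tool_rot: [3.142, -0.0, 3.103]
contact_force: [0.5, 0.3, 0.5]
opening: 0.0435
grip_force: 0.0
```

apply_moves --delta_pos '[[0,0,0],[0,0,0],[0,0,0],[0,0,0],[0,0,0],[0,0,0],[0,0,0],[0,0,0]]' --dr '[[0,0,0],[0,0,0],[0,0,0],[0,0,0],[0,0,0],[0,0,0],[0,0,0],[0,0,0]]' --jaw '[0,0,0,0,0,0,0,0]' --force 30

```text
time: 5.58
tool_pos: [0.5153, 0.3132, 0.0503]
tool_rot: [3.141, 0.0, 3.103]
contact_force: [0.2, 0.4, -1.1]
opening: 0.0239
grip_force: 30.0
```

apply_moves --delta_pos '[[0,0,0.05],[0,0,0.15],[0,0,0.25],[0,-0.1,0.35],[0.01,-0.2,0.45],[0.01,-0.3,0.48],[0.01,-0.4,0.48],[0.01,-0.5,0.48]]' --dr '[[0,0,0],[0,0,0],[0,0,0],[0,0,0.1],[0,0,0.2],[0,0,0.3],[0,0,0.4],[0,0,0.5]]' --jaw '[0,0,0,0,0,0,0,0]'

```text
time: 6.25
tool_pos: [0.5191, 0.1337, 0.2422]
tool_rot: [-3.141, 0.002, -2.926]
contact_force: [1.4, -0.7, -4.5]
opening: 0.0239
grip_force: 30.0
```

apply_moves --delta_pos '[[0.016,-0.08,0],[0.016,-0.17,0],[0.016,-0.26,0],[0.016,-0.35,0],[0.016,-0.44,0],[0.016,-0.53,0],[0.016,-0.62,0],[0.016,-0.7,0]]' --dr '[[0,0,0.1],[0,0,0.145],[0,0,0.145],[0,0,0.145],[0,0,0.145],[0,0,0.145],[0,0,0.145],[0,0,0.145]]' --jaw '[0,0,0,0,0,0,0,0]'

```text
time: 6.92
tool_pos: [0.5244, -0.147, 0.2398]
tool_rot: [3.141, -0.002, -2.858]
contact_force: [0.4, -0.1, -4.6]
opening: 0.0237
grip_force: 30.0
```

apply_moves --delta_pos '[[0,-0.08,0],[0,-0.16,0],[0,-0.23,-0.05],[0,-0.24,-0.12],[0,-0.24,-0.2],[0,-0.24,-0.25],[0,-0.24,-0.25],[0,-0.24,-0.25]]' --dr '[[0,0,0],[0,0,0],[0,0,0],[0,0,0],[0,0,0],[0,0,0],[0,0,0],[0,0,0]]' --jaw '[0,0,0,0,0,0,0,0]'

```text
time: 7.58
tool_pos: [0.5246, -0.2404, 0.1395]
tool_rot: [3.139, -0.003, -2.858]
contact_force: [0.0, -0.5, -3.3]
opening: 0.0234
grip_force: 30.0
```

```bash
python3 - <<'E'
from h import *
P=[];
for i in range(3):
    s=telemetry.observe();im=eyes.read_camera("wrist");P.append(s["tool_pos"])
print(s["time"],np.array(P),s["tool_rot"],s["contact_force"])
np.savez("pics/hov.npz",im=im,tool_pos=s["tool_pos"],tool_rot=s["tool_rot"])
cv2.imwrite("pics/hov.png",im[:,:,::-1])
E
```

```text
7.6833 [[ 0.52464634 -0.24042863  0.13947941]
 [ 0.52576719 -0.2409419   0.14116631]
 [ 0.52634422 -0.24116195  0.14211616]] [-3.13993305e+00  1.29857243e-03 -2.85717617e+00] [-0.11954828 -0.25096501 -4.16805901]
```

View pics/hov.png

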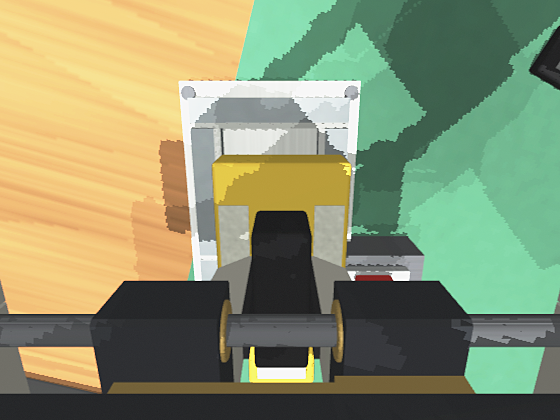

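Hover view: the held magazine's rear edge is at about row 155–163, cols 214–351. The cradle plate's rear corners are at about (180,81) and (361,81). I'll check the alignment with the same camera.

```bash
python3 - <<'E'
from h import *
d=np.load("pics/hov.npz");im=d["im"];c=cam("wrist",d);tp=d["tool_pos"]
th=np.radians(16.27);Rz=np.array([[np.cos(th),-np.sin(th)],[np.sin(th),np.cos(th)]])
t=lambda uv,z:np.round((ray(c,uv,z)[:,:2]-tp[:2])@Rz*1000,1)   # relative to TCP, pocket axes
h=cv2.cvtColor(im,cv2.COLOR_RGB2HSV)
print("col 300 rows150-172",h[150:172,300].tolist())
y=mask(im,(18,90,60),(36,255,255))
for r in(175,190,200): 
    x=np.where(y[r,190:370])[0]+190;print("row",r,x.min(),x.max(),"mag y",t([[x.min(),r],[x.max()+1,r]],tp[2]-.024).tolist())
for r in(155,157,163): print("rear",r,"bottom z",t([[282,r]],tp[2]-.05),"top z",t([[282,r]],tp[2]-.024))
w=mask(im,(0,0,195),(179,40,255))
for r in(88,100,120,140):
    x=np.where(w[r,160:380])[0]+160;print("plate row",r,x.min(),x.max(),t([[x.min(),r],[x.max()+1,r]],.010).tolist())
for u in(230,270,310):
    v=np.where(w[60:110,u])[0]+60;print("plate col",u,v.min(),t([[u,v.min()]],.010).tolist())
E
```

```text
col 300 rows150-172 [[43, 10, 182], [42, 7, 180], [48, 7, 182], [53, 6, 183], [26, 38, 167], [23, 200, 134], [23, 177, 140], [23, 170, 141], [23, 169, 142], [23, 172, 142], [24, 174, 141], [24, 170, 141], [23, 171, 149], [23, 174, 173], [24, 175, 182], [23, 175, 184], [23, 175, 184], [23, 174, 186], [23, 175, 185], [23, 174, 186], [23, 175, 185], [23, 174, 186]]
row 175 212 350 mag y [[-48.5, -33.4], [-48.5, 30.1]]
row 190 213 349 mag y [[-41.4, -33.3], [-41.5, 30.1]]
row 200 214 348 mag y [[-36.6, -33.1], [-36.7, 29.9]]
rear 155 bottom z [[-53.6  -1.4]] top z [[-57.7  -1.4]]
rear 157 bottom z [[-52.5  -1.4]] top z [[-56.8  -1.4]]
rear 163 bottom z [[-49.4  -1.4]] top z [[-54.   -1.4]]
plate row 88 179 360 [[-87.8, -74.1], [-87.9, 54.3]]
plate row 100 180 359 [[-79.7, -74.1], [-79.8, 54.1]]
plate row 120 182 358 [[-65.9, -73.8], [-65.9, 54.3]]
plate row 140 183 356 [[-51.6, -74.3], [-51.6, 53.8]]
plate col 230 81 [[-92.5, -37.9]]
plate col 270 81 [[-92.5, -9.8]]
plate col 310 81 [[-92.5, 18.2]]
```

apply_moves --delta_pos '[[-0.0045,-0.025,0],[-0.0045,-0.025,-0.03],[-0.0045,-0.025,-0.07],[-0.0045,-0.025,-0.1],[-0.0045,-0.025,-0.12],[-0.0045,-0.025,-0.13],[-0.0045,-0.025,-0.13],[-0.0045,-0.025,-0.13]]' --dr '[[0,0,0],[0,0,0],[0,0,0],[0,0,0],[0,0,0],[0,0,0],[0,0,0],[0,0,0]]' --jaw '[0,0,0,0,0,0,0,0]'

```text
time: 8.4
tool_pos: [0.5243, -0.2512, 0.0894]
tool_rot: [-3.141, 0.001, -2.857]
contact_force: [0.4, -0.3, -4.4]
opening: 0.0237
grip_force: 30.0
```

apply_moves --delta_pos '[[0,0,0],[0,0,0],[0,0,0]]' --dr '[[0,0,0],[0,0,0],[0,0,0]]' --jaw '[0,0,0]'

```text
time: 8.65
tool_pos: [0.5242, -0.2509, 0.0893]
tool_rot: [-3.141, 0.001, -2.857]
contact_force: [-0.9, -0.0, -3.8]
opening: 0.0236
grip_force: 30.0
```

```bash
python3 - <<'E'
from h import *
s=telemetry.observe();im=eyes.read_camera("wrist");d=s;c=cam("wrist",d);tp=d["tool_pos"]
print(s["time"],tp,s["tool_rot"],s["contact_force"])
cv2.imwrite("pics/hov2.png",im[:,:,::-1])
th=np.radians(16.27);Rz=np.array([[np.cos(th),-np.sin(th)],[np.sin(th),np.cos(th)]])
t=lambda uv,z:np.round((ray(c,uv,z)[:,:2]-tp[:2])@Rz*1000,1)
y=mask(im,(18,90,60),(36,255,255));h=cv2.cvtColor(im,cv2.COLOR_RGB2HSV)
for r in(175,190,200): 
    x=np.where(y[r,190:370])[0]+190;print("row",r,x.min(),x.max(),"mag y",t([[x.min(),r],[x.max()+1,r]],tp[2]-.024).tolist())
v=np.where(y[120:200,300])[0]+120;print(v.min(),h[v.min():v.min()+16,300,2])
print("rear bottom",t([[282,v.min()]],tp[2]-.05))
w=mask(im,(0,0,195),(179,40,255));w[:30]=0
for r in(50,60,70,80,100):
    x=np.where(w[r,130:400])[0]+130
    if len(x):print("plate row",r,x.min(),x.max(),t([[x.min(),r],[x.max()+1,r]],.010).tolist())
for u in(210,240,270,310):
    v=np.where(w[:110,u])[0]
    if len(v):print("plate col",u,v.min(),t([[u,v.min()]],.010).tolist())
E
```

```text
8.65 [ 0.52418353 -0.25092024  0.08931619] [-3.14074670e+00  7.91808759e-04 -2.85725780e+00] [-0.88155472 -0.0322225  -3.75537105]
row 175 212 350 mag y [[-48.5, -33.3], [-48.5, 30.2]]
row 190 213 349 mag y [[-41.5, -33.3], [-41.5, 30.1]]
row 200 214 348 mag y [[-36.6, -33.1], [-36.7, 29.9]]
155 [132 139 139 139 141 140 138 147 171 180 181 183 183 183 182 183]
rear bottom [[-53.6  -1.3]]
plate row 100 171 393 [[-80.5, -65.1], [-80.5, 62.9]]
plate col 210 87 [[-87.6, -42.2]]
plate col 240 87 [[-87.6, -25.2]]
plate col 270 87 [[-87.6, -8.1]]
plate col 310 87 [[-87.6, 14.6]]
```

View pics/hov2.png

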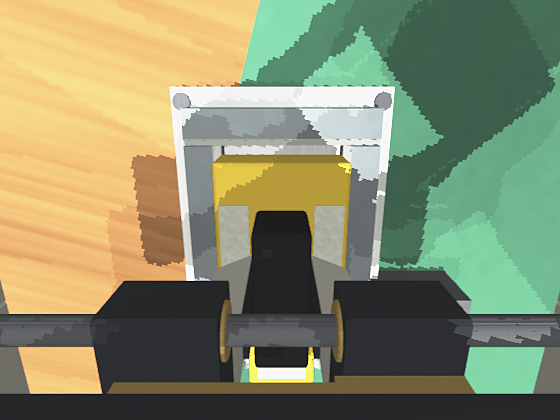

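The view shows the magazine centred over the pocket: the rear gap is even at rows 147–155, with walls symmetric on both sides. The residual is below 1 mm, so I'll lower it slowly.

apply_moves --delta_pos '[[-0.002,0.0005,0],[-0.002,0.0005,-0.01],[-0.002,0.0005,-0.02],[-0.002,0.0005,-0.03],[-0.002,0.0005,-0.04],[-0.002,0.0005,-0.045],[-0.002,0.0005,-0.05],[-0.002,0.0005,-0.05]]' --dr '[[0,0,0],[0,0,0],[0,0,0],[0,0,0],[0,0,0],[0,0,0],[0,0,0],[0,0,0]]' --jaw '[0,0,0,0,0,0,0,0]'

```text
time: 9.37
tool_pos: [0.5229, -0.2504, 0.068]
tool_rot: [3.141, -0.001, -2.857]
contact_force: [-0.3, 0.4, -4.2]
opening: 0.0239
grip_force: 30.0
```

apply_moves --delta_pos '[[0,0,-0.004],[0,0,-0.007],[0,0,-0.01],[0,0,-0.013],[0,0,-0.015],[0,0,-0.015],[0,0,-0.015],[0,0,-0.015]]' --dr '[[0,0,0],[0,0,0],[0,0,0],[0,0,0],[0,0,0],[0,0,0],[0,0,0],[0,0,0]]' --jaw '[0,0,0,0,0,0,0,0]'

```text
time: 10.03
tool_pos: [0.5231, -0.2506, 0.0627]
tool_rot: [3.142, 0.0, -2.857]
contact_force: [-1.2, 0.4, -3.5]
opening: 0.024
grip_force: 30.0
```

apply_moves --delta_pos '[[0,0,-0.001],[0,0,-0.002],[0,0,-0.003],[0,0,-0.003],[0,0,-0.003]]' --dr '[[0,0,0],[0,0,0],[0,0,0],[0,0,0],[0,0,0]]' --jaw '[0,0,0,0,0]'

```text
time: 10.45
tool_pos: [0.5232, -0.2506, 0.0623]
tool_rot: [-3.141, 0.0, -2.857]
contact_force: [-4.2, 1.9, 5.5]
opening: 0.0237
grip_force: 30.0
```

apply_moves --delta_pos '[[0,0,0],[0,0,0],[0,0,0],[0,0,0],[0,0,0],[0,0,0],[0,0,0],[0,0,0]]' --dr '[[0,0,0],[0,0,0],[0,0,0],[0,0,0],[0,0,0],[0,0,0],[0,0,0],[0,0,0]]' --jaw '[0.28,0.32,0.36,0.4,0.45,0.5,0.55,0.6]'

```text
time: 11.12
tool_pos: [0.5231, -0.2505, 0.0614]
tool_rot: [3.141, -0.0, -2.857]
contact_force: [0.2, -0.0, -0.2]
opening: 0.0526
grip_force: 0.0
```

apply_moves --delta_pos '[[0,0,0.02],[0,0,0.06],[0,0,0.14],[0,0,0.24],[0,0,0.34],[0,0,0.4],[0,0,0.4],[0,0,0.4]]' --dr '[[0,0,0],[0,0,0],[0,0,0],[0,0,0],[0,0,0],[0,0,0],[0,0,0],[0,0,0]]' --jaw '[0.6,0.6,0.6,0.6,0.6,0.6,0.6,0.6]'

```text
time: 11.78
tool_pos: [0.5236, -0.2509, 0.2236]
tool_rot: [-3.139, 0.003, -2.857]
contact_force: [0.4, -0.2, -0.3]
opening: 0.0548
grip_force: 0.0
```

```bash
python3 - <<'E'
from h import *
s=telemetry.observe();im=eyes.read_camera("wrist");c=cam("wrist",s);tp=s["tool_pos"]
print(s["time"],tp,s["tool_rot"],s["contact_force"],s["opening"])
cv2.imwrite("pics/seat.png",im[:,:,::-1])
np.savez("pics/seat.npz",im=im,tool_pos=tp,tool_rot=s["tool_rot"])
C=np.array([.5325,-.2499]);th=np.radians(16.27);Rz=np.array([[np.cos(th),-np.sin(th)],[np.sin(th),np.cos(th)]])
k=big(mask(im,(0,150,200),(8,255,255))|mask(im,(172,150,200),(179,255,255)))
r=cv2.minAreaRect(ray(c,k,.086)[:,:2].astype(np.float32));print("red",cv2.boundingRect(k),r,(np.array(r[0])-C)@Rz)
k=big(cv2.morphologyEx(mask(im,(20,100,60),(35,255,255)),cv2.MORPH_CLOSE,np.ones((25,25))),(180,80,340,300))
r=cv2.minAreaRect(ray(c,k,.038)[:,:2].astype(np.float32));print("mag",cv2.boundingRect(k),r,(np.array(r[0])-C)@Rz)
E
```

```text
11.7833 [ 0.52356746 -0.25085189  0.22358561] [-3.13858890e+00  2.69437936e-03 -2.85740925e+00] [ 0.36245121 -0.22185526 -0.34107719] 0.054782256121269704
red (355, 255, 30, 16) ((0.5518268346786499, -0.16813258826732635), (0.013787098228931427, 0.024735456332564354), 16.360858917236328) [0.04146113 0.07307811]
mag (246, 127, 73, 131) ((0.5294824242591858, -0.25073328614234924), (0.12400279939174652, 0.06407179683446884), 16.266021728515625) [-3.13018510e-03  4.55016482e-05]
```

View pics/seat.png

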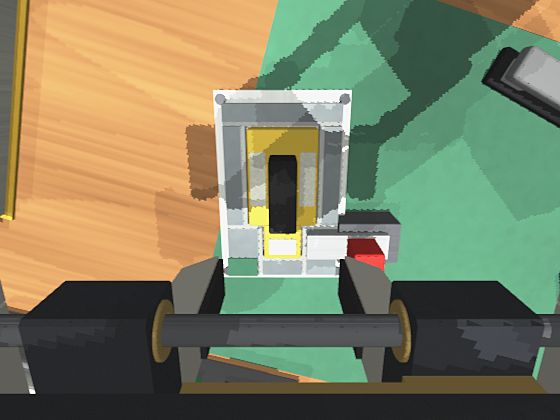

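The magazine sits square in the pocket. Its top is at about (247–319, 127–256), and it seats at the expected height with equal margins. The red grip is at about (369,260), 73 mm along pocket y. Next I'll grasp the latch grip.

apply_moves --delta_pos '[[0.04,0.105,0],[0.079,0.21,0],[0.079,0.21,-0.06],[0.079,0.21,-0.14],[0.079,0.21,-0.22],[0.079,0.21,-0.3],[0.079,0.21,-0.36],[0.079,0.21,-0.372]]' --dr '[[0,0,0],[0,0,0],[0,0,0],[0,0,0],[0,0,0],[0,0,0],[0,0,0],[0,0,0]]' --jaw '[1,1,1,1,1,1,1,1]'

```text
time: 12.5
tool_pos: [0.5513, -0.1651, 0.0673]
tool_rot: [3.135, -0.008, -2.857]
contact_force: [-6.3, -0.8, 8.3]
opening: 0.0914
grip_force: 4.1
```

apply_moves --delta_pos '[[0,0,0],[0,0,0],[0,0,0],[0,0,0],[0,0,0],[0,0,0],[0,0,0],[0,0,0]]' --dr '[[0,0,0],[0,0,0],[0,0,0],[0,0,0],[0,0,0],[0,0,0],[0,0,0],[0,0,0]]' --jaw '[0.2,0.2,0.2,0.2,0.2,0.2,0.2,0.2]' --force 20

```text
time: 13.17
tool_pos: [0.5548, -0.1666, 0.073]
tool_rot: [-3.141, 0.0, -2.857]
contact_force: [-0.8, -0.2, -0.8]
opening: 0.043
grip_force: 0.0
```

apply_moves --delta_pos '[[0,0,0],[0,0,0],[0,0,0],[0,0,0]]' --dr '[[0,0,0],[0,0,0],[0,0,0],[0,0,0]]' --jaw '[0,0,0,0]'

```text
time: 13.5
tool_pos: [0.5547, -0.1665, 0.0727]
tool_rot: [3.141, 0.0, -2.857]
contact_force: [-0.5, 0.7, 1.3]
opening: 0.0258
grip_force: 20.0
```

apply_moves --delta_pos '[[0.003,-0.01,0],[0.007,-0.024,0],[0.011,-0.038,0],[0.015,-0.052,0],[0.019,-0.065,0],[0.022,-0.075,0],[0.0238,-0.0816,0],[0.0238,-0.0816,0]]' --dr '[[0,0,0],[0,0,0],[0,0,0],[0,0,0],[0,0,0],[0,0,0],[0,0,0],[0,0,0]]' --jaw '[0,0,0,0,0,0,0,0]'

```text
time: 14.17
tool_pos: [0.5642, -0.1993, 0.0727]
tool_rot: [3.141, 0.0, -2.858]
contact_force: [-1.3, 2.6, 2.1]
opening: 0.0259
grip_force: 20.0
```

apply_moves --delta_pos '[[0.0007,-0.0024,0],[0.0014,-0.0048,0],[0.0018,-0.006,0],[0.0018,-0.006,0],[0.0018,-0.006,0]]' --dr '[[0,0,0],[0,0,0],[0,0,0],[0,0,0],[0,0,0]]' --jaw '[0,0,0,0,0]'

```text
time: 14.58
tool_pos: [0.5643, -0.1995, 0.0726]
tool_rot: [3.138, -0.001, -2.857]
contact_force: [-2.5, 10.3, 4.8]
opening: 0.0258
grip_force: 20.0
```

apply_moves --delta_pos '[[0.0007,-0.0024,0],[0.0014,-0.0048,0],[0.0014,-0.0048,0]]' --dr '[[0,0,0],[0,0,0],[0,0,0]]' --jaw '[0,0,0]'

```text
time: 14.83
tool_pos: [0.5643, -0.1996, 0.0726]
tool_rot: [3.135, -0.002, -2.857]
contact_force: [-4.1, 16.8, 7.3]
opening: 0.0254
grip_force: 20.0
```

apply_moves --delta_pos '[[-0.0007,0.0024,0],[-0.0014,0.0048,0],[-0.0014,0.0048,0],[-0.0014,0.0048,0],[-0.0014,0.0048,0],[-0.0014,0.0048,0]]' --dr '[[0,0,0],[0,0,0],[0,0,0],[0,0,0],[0,0,0],[0,0,0]]' --jaw '[0,0,0.4,0.5,0.6,0.6]'

```text
time: 15.33
tool_pos: [0.565, -0.2022, 0.0726]
tool_rot: [-3.141, 0.0, -2.858]
contact_force: [0.3, 0.2, 0.2]
opening: 0.0476
grip_force: 0.0
```

apply_moves --delta_pos '[[0,0,0.03],[0,0,0.1],[0,0,0.18],[0,0,0.26],[0,0,0.34],[0,0,0.38],[0,0,0.38],[0,0,0.38]]' --dr '[[0,0,0],[0,0,0],[0,0,0],[0,0,0],[0,0,0],[0,0,0],[0,0,0],[0,0,0]]' --jaw '[0.6,0.6,0.6,0.6,0.6,0.6,0.6,0.6]'

```text
time: 16.0
tool_pos: [0.5651, -0.2021, 0.2253]
tool_rot: [-3.14, 0.001, -2.858]
contact_force: [0.1, 0.1, -0.0]
opening: 0.0547
grip_force: 0.0
```

```bash
python3 - <<'E'
from h import *
s=telemetry.observe();im=eyes.read_camera("wrist");c=cam("wrist",s);tp=s["tool_pos"]
print(s["time"],tp,s["contact_force"],s["opening"])
cv2.imwrite("pics/end.png",im[:,:,::-1])
C=np.array([.5325,-.2499]);th=np.radians(16.27);Rz=np.array([[np.cos(th),-np.sin(th)],[np.sin(th),np.cos(th)]])
k=big(mask(im,(0,150,200),(8,255,255))|mask(im,(172,150,200),(179,255,255)))
r=cv2.minAreaRect(ray(c,k,.086)[:,:2].astype(np.float32));print("red",cv2.boundingRect(k),r,(np.array(r[0])-C)@Rz)
E
```

```text
16.0 [ 0.56509501 -0.20206902  0.22529254] [ 0.08001429  0.07178378 -0.01661466] 0.05466066901279699
red (270, 192, 31, 15) ((0.5605089068412781, -0.20224252343177795), (0.011551371775567532, 0.023770730942487717), 16.27809715270996) [0.04023912 0.0379018 ]
```

View pics/end.png

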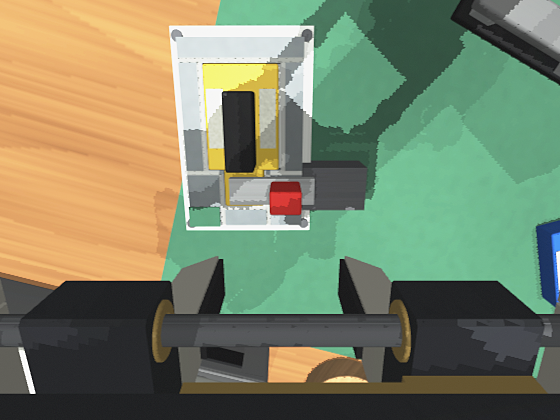

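The tongue now lies over the nose, with the grip at (285,199). That puts it at pocket y = 37.9 mm, against 38 for fully home. The magazine is flat and square, and the gripper is clear of everything.

```bash
python3 -c "
from cell import job;print(job.hand_in())"
```

```text
the job is handed in; nothing more can be done
None
```

The yellow magazine sits flat and square in the cradle pocket, nose in the narrow end. The red latch is fully home over it (grip at 37.9 mm against 38 expected), and the job was handed in at about 16 s without touching the other items; no verdict came back.

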